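# Clamp the ingot mould down on its bench fixture

### The job

The iron ingot mould is going to be scraped clean, so clamp it down on the steel fixture. Push the clamp strap round on its post with the back of a finger until the strap's nose is over the smooth land at the end of the mould, clear of the grooves and of the mould's end, and then push the cam lever all the way down so that the strap grips the mould. Only push, and gently: grip nothing, do not lift or shift the mould, and leave the tools, tin and crucible lying where they are.

Things in the scene. Friction and masses are not known exactly. Their poses are not given: they have to be found in the camera images.
- fixture: Ground-steel fixture plate fixed to the bench, 220 x 200 x 16 mm (its x, y, z). Origin at the centre of its underside; place and yaw vary. It has a low fence (top 28 mm above the bench) along its -x side and the clamp post at its x = 45, y = 20 mm. The mould lies on it beside the fence; with the strap over the mould, the lever goes down towards the plate's +x side.
- mould: Dark iron ingot mould, a loose block of about 1.2 kg, 56 x 140 x 24 mm (its x, y, z), flat on the plate, top 40 mm above the bench. Origin at the centre of its underside, axes parallel to the fixture's. Three grooves 8 mm deep run along y, open at the -y end, where a small stop touches it; the last 42 mm at the +y end are a smooth flat land. Its place along the fence varies by 2 cm.
- land (a point): Centre of the smooth land on the mould's top face, 40 mm above the bench; axes as the mould's. The land reaches 21 mm either way in y and 28 mm either way in x; grooves begin beyond its -y edge. With the nose's centre within about 1 cm (along y) of this point the whole nose is on the land.
- swivel (a joint): Swing of strap and lever together about the upright post (rad). 0: strap points along the fixture's -x, square across the mould; positive: swung away clockwise seen from above (1.57: along +y, off the mould). Range -0.6 to 1.9, no stop at 0; the land needs -0.15 to 0.15, depending on the mould's place. Starts at 0.9 to 1.6. Friction 0.2 N m (2 N at the nose); stays where left.
- strap_bar: Clamp strap: dark steel bar, underside 47 and top 63 mm above the bench while the lever is up (7 mm over the mould); 30 mm wide, 20 mm from 64 mm out to its round end 112 mm from the post. A foot 16 mm wide, 3 mm high, is under the nose. Origin on the post axis at the underside; nose along its -x, 24 mm tail along +x. It sinks 4 mm per radian of lever; the foot meets the mould at 1.0 rad.
- strap_nose (a point): Point on the strap's top face over the foot, 100 mm from the post axis, on the strap's centre line, 63 mm above the bench when the lever is up.
- strap_post (a point): Point on the post's upright axis, about which strap and lever swing, 63 mm above the bench.
- cam_lever (a joint): Angle of the cam lever (rad). 0: straight up; it goes over and down away from the strap's nose, over its tail, and is fully home at 1.5, nearly level, at a hard stop. Starts at 0 to 0.3. It stays where it is left (friction 0.45 N m); pushing it near its end takes about 5 to 8 N all the way.
- lever_pivot (a point): Centre of the lever's level pin, on the post axis, 76 mm above the bench.
- lever_end (a point): Middle of the lever's rounded free end, 110 mm from the pin. The lever is a flat steel bar 26 mm wide (parallel to the pin) and 9 mm thick from about 30 mm out to this end; below are two cam cheeks of 13 mm radius either side of the post. Home, its top face is about 81 mm above the bench at the pin and 88 mm at its end.
- wire_brush: Wooden brass-wire brush, 200 x 30 x 24 mm, lying on the bench on the fixture's -y side; bystander. Origin under its middle.
- scraper: Scraper with a turned wooden handle, 230 mm long, 24 mm thick, lying beyond the brush; bystander. Origin near its ferrule, underneath.
- tin: Round lidded metal tin, 62 mm across, 45 mm high, standing on the bench on the fixture's +y side, near the robot; bystander. Origin under its centre.
- crucible: Square white crucible (68 x 68 x 28 mm) in steel tongs with a wooden handle, 275 mm long in all, lying on the fixture's +y side; bystander. Origin underneath the tongs, 90 mm from the crucible's centre.
Not all that is in view belongs to the job. What is shaped like the mould but red is not meant.

How it is judged:
By the outcome, as a careful person would: the job done as asked, in the order asked, and still so for the second after the job is handed in, with the robot touching nothing.
It also fails if it takes over 64 s, if anything falls off the work surface, if the arm or the gripper's body presses on something with over 40 N, if the wrist force passes 120 N, or if a joint passes its speed limit or range.

### The arm

A 6-joint arm with a two-finger parallel gripper is mounted at the origin on the work surface. World frame = base frame: x ahead of the robot, y to its left, z up, the work surface at z = 0. Lengths are in mm, angles in rad, forces in N, time in s.
With the tool pointing down it reaches from about 275 to 1000 mm from the base axis. Payload 8.4 kg.
Tool frame: the origin (TCP) lies between the finger pads; the fingertips stand r.finger_overhang ahead of it and the grasp point (between the pads) is the TCP (r.finger_overhang is the distance from the TCP to the fingertips, in mm); z points along the fingers, y is the line along which they close (so a half turn about z gives the same grasp; the last joint's range is limited). The gripper opens to 85 mm and grips with 20 to 120 N. Pads are 22 mm wide; open, the fingers measure 114 mm over their backs; the gripper's body (76 mm by 85 mm) begins 54 mm behind the grasp point. The pads swing forward as they close: fully open they stand 13 mm farther back than shut.
Start: joints at [-1.313, 0.353, 1.633, -0, 1.155, -0.002], TCP at [160.553, -604.029, 250.281] pointing down, gripper open.
Joint ranges: [-2.63, 2.63], [-0.92, 2.1], [0.06, 2.66], [-1.3, 4.44], [0, 2.69], [-3.02, 3.02]. Speed limits (rad/s): [2.22, 2.22, 2.79, 3.14, 3.14, 3.14].

### API

Orientations are given as [roll, pitch, yaw] about the fixed x, y, z axes, in that order (R = Rz(yaw) Ry(pitch) Rx(roll)).
In Python, from rig import r, cams, sign_off gives the robot as it stands.
- The arm moves only by the shell command python3 -m crank 'ROWS' [FORCE]. ROWS is JSON, a list of rows, each a list of 7 numbers: the shift along the tool's x, y, z in m, then the turn, a rotation vector about the tool's x, y, z in rad, then the closure, from 0 (fully open) to 1 (shut). In form: [[dx, dy, dz, ax, ay, az, gripper], ...]. A call has 1 to 5 rows; each row is the pose to reach, as a shift and turn from the pose commanded when the call began, along the tool's axes at that moment; what a row does not reach only later rows make up. A row lasts 1/10 s, in which the tool goes at most 50 mm and 8.59 degrees, less where a joint would pass 70% of its speed; a pose out of reach is approached as far as the arm can. A call with a gripper value outside its range is refused whole. The fingers move at their own pace and stop on an object; FORCE is the grip in N (left out, the last holds). Time passes only in rows, so rows that repeat a pose let the fingers close. It gives the time, the measured TCP pose, the force, the opening and the grip force at its end, in the units of the state.
- r.sense(): the state, without advancing time (a new reading comes with each control period).
- cams.grab_frame(name): name is "scene" or "top" or "wrist"; returns a dict with "image" (384x512x3 uint8, red, green, blue), "fx", "fy", "cx", "cy" (pixels), "position" and "orientation" of the camera in the world. Camera axes: x right, y down, z forward; pixel columns grow to the right and rows downward; lengths in mm; the calibration is good to about 2 mm. The wrist camera is an equidistant fisheye: a pixel r from the principal point sees the ray r / f radians off the axis. A picture is of the moment at which its call begins. There is no depth.
- sign_off(): hands the job in; it is judged then, once.
The state is a dict: "clock": time; "qpos": joint angles; "qvel": joint speeds; "joint_efforts": joint torques, N m; "eef_pos": TCP position; "tcp_rot": TCP orientation; "contact_force": force on the tool from outside, world axes, zero at the start; "wrist_torque": the same for the moment, N m; "opening": opening from 0.0 (shut) to 1.0 (fully open); "grasp_force": force on a finger pad.
Only numpy, scipy, OpenCV 4.12 (cv2) and the standard library are available. Lean on these libraries where they do the work, as an engineer would, in place of code of your own. Each camera call takes 0.05 s, during which the arm holds its last target. There are 200 camera calls.

## Working session

There is one attempt and no reset: what is moved stays moved. The work goes in short steps, Python scripts to look and compute and a shell command to move; the robot and the scene stay as the last step left them, time stands still between calls to the robot, and variables do not carry over. Pictures are saved under pics/ and viewed, at most 10 in all, crops included, and the job is handed in when it is done.

```bash
ls; mkdir -p pics
python3 - <<'E'
from rig import r,cams
import cv2
print(r.sense(), r.finger_overhang)
for n in("top","scene"):
    f=cams.grab_frame(n); cv2.imwrite(f"pics/{n}0.png",f["image"][:,:,::-1])
    print({k:v for k,v in f.items() if k!="image"})
E
```

```text
pics
{'clock': 0.0, 'qpos': array([-1.31340719e+00,  3.53617841e-01,  1.63415535e+00,  2.42954518e-06,
        1.15521783e+00, -2.38292902e-03]), 'qvel': array([ 3.20660003e-04,  8.52934817e-05,  8.32912185e-05, -3.31529158e-05,
       -3.97187600e-04, -3.69988812e-05]), 'joint_efforts': array([ 2.17216598e-04, -6.05267358e+01, -3.42068803e+01,  8.49433923e-05,
        9.08325543e-03, -7.90575712e-06]), 'eef_pos': array([ 160.42993859, -603.57632621,  249.57152375]), 'tcp_rot': array([-3.14019430e+00, -5.55356362e-06,  2.59771080e-01]), 'contact_force': array([ 0.35144753, -0.85071102,  0.28386308]), 'wrist_torque': array([ 0.01341706, -0.00757819, -0.00860691]), 'grasp_force': 0.0, 'opening': 0.997423948407647} 19.0
{'fx': 449.24502225777803, 'fy': 449.24502225777803, 'cx': 257.76003271481886, 'cy': 190.65768277991836, 'position': array([ 310.21050794,   21.48448347, 1214.10709174]), 'orientation': array([-2.9566627 ,  0.01698415, -1.5617254 ])}
{'fx': 457.8226131431094, 'fy': 457.8226131431094, 'cx': 259.27511114363176, 'cy': 193.8023399504747, 'position': array([1034.11083955,  399.57529906, 1286.23269587]), 'orientation': array([-2.62978518,  0.01191487,  2.17048367])}
```

View pics/top0.png

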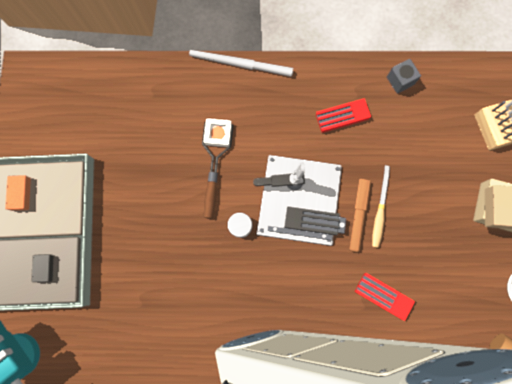

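View pics/scene0.png

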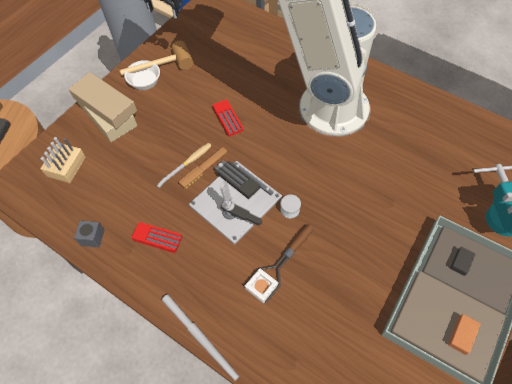

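The mould is the dark block at about (315,221) in the top view. The look-alikes are red, at (344,116) and (385,297), and there are dark blocks at (405,75) and (42,268). The strap nose is at about (257,183), pointing to +y, and the post is at about (297,178). I'll check this in one close crop.

```bash
cat > h.py <<'E'
import numpy as np
from scipy.spatial.transform import Rotation as R
def ray(f,u,v,fish=False):
    d=np.array([(u-f["cx"])/f["fx"],(v-f["cy"])/f["fy"]])
    if fish:
        t=np.hypot(*d); d3=np.r_[d/t*np.sin(t),np.cos(t)] if t>0 else np.array([0,0,1.])
    else: d3=np.r_[d,1]
    return R.from_euler("xyz",f["orientation"]).as_matrix()@d3
def at(f,u,v,z,fish=False):
    d=ray(f,u,v,fish); p=f["position"]; return (p+d*(z-p[2])/d[2]).round(1)
def pix(f,P,fish=False):
    q=R.from_euler("xyz",f["orientation"]).as_matrix().T@(np.asarray(P,float)-f["position"])
    if fish:
        n=np.hypot(q[0],q[1]); t=np.arctan2(n,q[2]); q=np.array([q[0]/n*t,q[1]/n*t,1])
    return np.array([f["fx"]*q[0]/q[2]+f["cx"],f["fy"]*q[1]/q[2]+f["cy"]]).round(1)
E
python3 - <<'E'
import cv2
a=cv2.imread("pics/top0.png")[145:255,245:355]; b=cv2.imread("pics/scene0.png")[150:250,180:290]
a=cv2.resize(a,(550,550),interpolation=cv2.INTER_CUBIC)
cv2.imwrite("pics/c0.png",a)
E
```

```text
(no output)
```

View pics/c0.png

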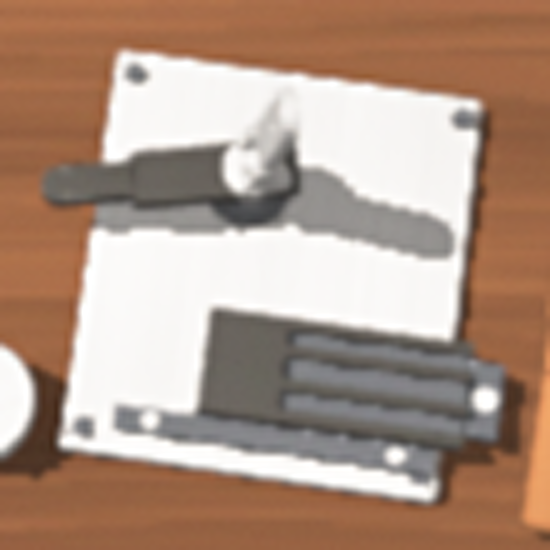

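The crop confirms it: dark grooved block, with its smooth land at the left end (crop 203–285, 310–420). Strap tip is at crop (45,185), and the lever is nearly upright at (250–295, 90–170).

```bash
cat > m.py <<'E'
from rig import cams
from h import *
f=cams.grab_frame("top")
c=lambda u,v,z: at(f,245+(u-2)/5,145+(v-2)/5,z)[:2]
C=np.array([c(118,50,16),c(483,100,16),c(438,502,16),c(60,450,16)])  # (+x,+y),(+x,-y),(-x,-y),(-x,+y)
print(C, [np.hypot(*(C[i]-C[i-1])) for i in range(4)])
ex=(C[0]+C[1]-C[2]-C[3]); ey=(C[0]+C[3]-C[1]-C[2])
yaw=(np.arctan2(ex[1],ex[0])+np.arctan2(-ey[0],ey[1]))/2
o=C.mean(0); M=np.array([[np.cos(yaw),-np.sin(yaw)],[np.sin(yaw),np.cos(yaw)]])
fx=lambda p:((p-o)@M).round(1)
print("centre",o,"yaw",yaw); post=o+M@[45,20]; print("post",post)
for n,p in dict(m1=c(212,310,40),m2=c(203,415,40),m3=c(470,345,40),m4=c(460,447,40),g1=c(288,335,40),g2=c(282,408,40)).items(): print(n,p,fx(p))
tip=c(45,185,63); print("tip",tip,fx(tip),np.hypot(*(tip-post)))
d=fx(tip)-[45,20]; print("swivel",np.arctan2(d[1],-d[0]))
for z in(176,186): print("leverend",c(287,95,z),fx(c(287,95,z)))
E
python3 m.py
```

```text
[[ 635.4   16. ]
 [ 608.  -183.7]
 [ 389.1 -154.5]
 [ 415.    45.9]] [np.float64(222.41890657046218), np.float64(201.57095524901396), np.float64(220.8389684815612), np.float64(202.06674639831266)]
centre [511.875 -69.075] yaw -0.1330831065351034
post [559.13090001 -55.22292745]
m1 [487.3 -34.1] [-29.   31.4]
m2 [431.8 -29.3] [-84.6  28.8]
m3 [ 469.7 -169.4] [ -28.5 -105. ]
m4 [ 416.1 -163. ] [ -82.5 -105.8]
g1 [474.3 -74.1] [-36.6 -10. ]
g2 [435.8 -70.6] [-75.2 -11.6]
tip [549.4  54.1] [ 20.8 127.1] 109.75514968137811
swivel 1.3485711378865284
leverend [570.2 -63.6] [57.1 13.2]
leverend [567.7 -62.7] [54.5 13.7]
```

Everything fits: plate 221×202 mm, mould end at fixture y≈30, and swivel ≈1.35. The target nose y of ≈9.5 means a swivel of ≈ -0.10. Next I'll work out the approach, behind the strap and up high.

```bash
cat > go.py <<'E'
# python3 go.py s rho lat z : tool-frame shift/turn to stand beside strap at swivel s (lat mm to its +s side), TCP height z
import sys
from rig import r
from h import *
Y=-0.133; O=np.array([511.9,-69.1])
M=np.array([[np.cos(Y),-np.sin(Y)],[np.sin(Y),np.cos(Y)]])
def to(p,yaw):
    s=r.sense(); T=R.from_euler("xyz",s["tcp_rot"])
    G=R.from_euler("xyz",[np.pi,0,yaw])
    print("shift m",(T.inv().apply(np.array(p)-s["eef_pos"])/1000).round(4),"turn",(T.inv()*G).as_rotvec().round(3))
def strap(s,rho,lat): return O+M@(np.array([45,20])+rho*np.array([-np.cos(s),np.sin(s)])+lat*np.array([np.sin(s),np.cos(s)]))
if __name__=="__main__":
    s,rho,lat,z=map(float,sys.argv[1:5])
    p=[*strap(s,rho,lat),z]; print(np.round(p,1),Y-s+np.pi); to(p,Y-s+np.pi)
E
python3 go.py 1.35 92 50 250
```

```text
[600.9  40.8 250. ] 1.658592653589793
shift m [ 5.912e-01 -5.097e-01  3.000e-04] turn [-1.000e-03 -1.000e-03 -1.399e+00]
```

```bash
python3 -m crank '[[0.034,-0.029,0,0,0,-0.1,1],[0.068,-0.058,0,0,0,-0.2,1],[0.102,-0.088,0,0,0,-0.3,1],[0.136,-0.117,0,0,0,-0.4,1],[0.17,-0.147,0,0,0,-0.5,1]]' 30; python3 go.py 1.35 92 50 250
```

```text
clock: 0.65
eef_pos: [287.7, -416.7, 250.1]
tcp_rot: [-3.141, -0.0, 0.763]
contact_force: [0.6, 0.4, 0.5]
opening: 0.144
grasp_force: 0.0
[600.9  40.8 250. ] 1.658592653589793
shift m [ 5.426e-01 -1.140e-01  2.000e-04] turn [-0.    -0.    -0.895]
```

```bash
python3 -m crank '[[0.04,-0.008,0,0,0,-0.08,1],[0.08,-0.017,0,0,0,-0.16,1],[0.12,-0.025,0,0,0,-0.24,1],[0.16,-0.034,0,0,0,-0.32,1],[0.2,-0.042,0,0,0,-0.4,1]]'; python3 go.py 1.35 92 50 250
```

```text
clock: 1.15
eef_pos: [403.7, -248.5, 250.3]
tcp_rot: [-3.142, 0.0, 1.163]
contact_force: [1.0, -0.1, -0.9]
opening: -0.001
grasp_force: 0.0
[600.9  40.8 250. ] 1.658592653589793
shift m [3.438e-01 6.630e-02 3.000e-04] turn [-0.     0.    -0.496]
```

```bash
python3 -m crank '[[0.04,0.008,0,0,0,-0.06,1],[0.08,0.016,0,0,0,-0.12,1],[0.12,0.024,0,0,0,-0.18,1],[0.16,0.032,0,0,0,-0.24,1],[0.2,0.04,0,0,0,-0.3,1]]';python3 go.py 1.35 92 50 250
```

```text
clock: 1.65
eef_pos: [520.4, -81.1, 250.2]
tcp_rot: [-3.142, 0.0, 1.462]
contact_force: [0.1, -0.5, 0.2]
opening: -0.001
grasp_force: 0.0
[600.9  40.8 250. ] 1.658592653589793
shift m [0.1299 0.0669 0.0002] turn [-0.     0.    -0.196]
```

```bash
python3 -m crank '[[0.035,0.018,0,0,0,-0.05,1],[0.07,0.036,0,0,0,-0.1,1],[0.1,0.052,0,0,0,-0.15,1],[0.13,0.067,0,0,0,-0.196,1],[0.13,0.067,0,0,0,-0.196,1]]'
python3 - <<'E'
from rig import r,cams
from h import *
import cv2
print(r.sense()["eef_pos"],r.finger_overhang)
w=cams.grab_frame("wrist"); cv2.imwrite("pics/w1.png",cv2.resize(w["image"][:,:,::-1],(768,576)))
print({k:v for k,v in w.items() if k!="image"})
p=r.sense()["eef_pos"]
for z in (-19,0): print("tip px",pix(w,p+[0,0,z],True))
# predicted features
from go import strap,O,M
print("post",pix(w,[*(O+M@[45,20]),63],True),"nose",pix(w,[*strap(1.35,100,0),63],True),"mould end corners",pix(w,[*(O+M@[-28.5,30.5]),40],True),pix(w,[*(O+M@[-84.5,30.5]),40],True))
E
```

```text
clock: 2.15
eef_pos: [602.4, 42.2, 249.9]
tcp_rot: [3.141, -0.001, 1.66]
contact_force: [-0.6, -0.0, 0.2]
opening: 0.001
grasp_force: 0.0
[602.40954644  42.16432492 249.9079858 ] 19.0
{'fx': 297.3186396354542, 'fy': 297.3186396354542, 'cx': 257.0249003502467, 'cy': 189.0383543091392, 'position': array([596.23580685, 120.8110748 , 374.17039108]), 'orientation': array([ 2.82434241e+00, -1.49766062e-03,  8.83845630e-02])}
tip px [252.7 246.6]
tip px [252.3 265.2]
post [212.8 244.5] nose [208.2 162.7] mould end corners [160.6 216. ] [120.9 206.4]
```

View pics/w1.png

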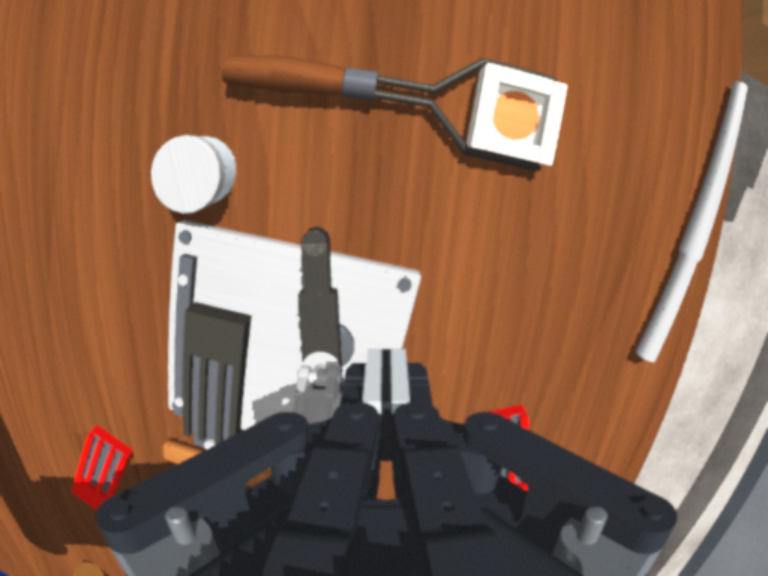

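The wrist view shows the closed fingertips at (385,350), the strap nose at (314,240) as predicted, and the land's end corners at (190,303) and (250,317). Now checking the finger geometry and the mould end against this.

Run:
```python
from rig import r,cams
from h import *
from go import O,M
w=cams.grab_frame("wrist"); p=r.sense()["eef_pos"]
for z in(-19,-25,-32): print(z,[pix(w,p+[0,dy,z],True) for dy in(11,-11)])
g=lambda u,v,z:at(w,u/1.5,v/1.5,z,True)
print("pads",g(362,350,231),g(408,350,231),"backs",g(345,366,231),g(428,366,231))
for n,q in dict(m1=g(250,317,40),m2=g(190,303,40),g=g(237,357,40),g2=g(190,352,40),c1=g(177,223,16),c2=g(420,270,16)).items(): print(n,q,((q[:2]-O)@M).round(1))
print("tip",g(316,228,63))
```

```text
-19 [array([255.5, 228.1]), array([252.2, 262.7])]
-25 [array([255.5, 223.4]), array([252.3, 257.3])]
-32 [array([255.6, 218.2]), array([252.5, 251.3])]
pads [593.1  46.8 231. ] [609.5  48.2 231. ] backs [587.4  39.6 231. ] [617.5  42.2 231. ]
m1 [494.4 -29.4  40. ] [-22.6  37. ]
m2 [439.5 -22.2  40. ] [-78.   36.9]
g [481. -69.  40.] [-30.6  -4. ]
g2 [435.2 -70.   40. ] [-75.9 -11.1]
c1 [418.7  41.7  16. ] [-107.1   97.5]
c2 [633.3  16.4  16. ] [109.  100.8]
tip [551.1  54.7  63. ]
```

Fingertip overhang (19 mm) and strap position check out. The far edge in the wrist view is the mould's bottom edge. Combining both views, the mould end is at y≈29, so I'll aim for swivel ≈ -0.115. Descending beside the strap.

```bash
python3 -m crank '[[0,0,0.035,0,0,0,1],[0,0,0.075,0,0,0,1],[0,0,0.115,0,0,0,1],[0,0,0.155,0,0,0,1],[0,0,0.178,0,0,0,1]]';  python3 -m crank '[[0,0,0,0,0,0,1]]'; python3 go.py 1.35 92 30 72
```

```text
clock: 2.75
eef_pos: [598.2, 37.6, 69.4]
tcp_rot: [-3.138, 0.0, 1.654]
contact_force: [0.5, -0.7, 0.4]
opening: -0.002
grasp_force: 0.0
clock: 2.85
eef_pos: [597.5, 37.7, 69.1]
tcp_rot: [-3.135, 0.0, 1.654]
contact_force: [0.3, 0.4, -0.1]
opening: 0.002
grasp_force: 0.0
[581.  39.  72.] 1.658592653589793
shift m [ 0.0027 -0.0164 -0.0028] turn [-0.007  0.    -0.004]
```

```bash
python3 -m crank '[[0.001,-0.005,-0.001,0,0,0,1],[0.002,-0.01,-0.002,0,0,0,1],[0.003,-0.014,-0.003,-0.006,0,0,1],[0.003,-0.017,-0.003,-0.006,0,0,1],[0.003,-0.02,-0.003,-0.006,0,0,1]]'; python3 go.py 1.35 92 25 72
```

```text
clock: 3.35
eef_pos: [580.6, 40.4, 76.2]
tcp_rot: [3.134, 0.0, 1.656]
contact_force: [0.1, 0.6, 0.5]
opening: 0.002
grasp_force: 0.0
[576.   38.6  72. ] 1.658592653589793
shift m [-0.0014 -0.0048  0.0042] turn [ 0.007  0.    -0.003]
```

```bash
python3 -m crank '[[0,-0.003,0.003,0.006,0,0,1],[0,-0.006,0.004,0.006,0,0,1],[0,-0.009,0.004,0.006,0,0,1],[0,-0.009,0.004,0.006,0,0,1]]'; python3 go.py 1.35 92 25 72
```

```text
clock: 3.75
eef_pos: [571.6, 39.6, 71.2]
tcp_rot: [3.141, -0.0, 1.656]
contact_force: [0.9, 0.8, -0.3]
opening: 0.0
grasp_force: 0.4
[576.   38.6  72. ] 1.658592653589793
shift m [-0.0014  0.0043 -0.0008] turn [ 0.    -0.    -0.003]
```

```bash
python3 -m crank '[[0.0015,-0.0074,0,0,0,-0.08,1],[0.0025,-0.015,0,0,0,-0.16,1],[0.003,-0.0226,0,0,0,-0.24,1],[0.003,-0.0302,0,0,0,-0.32,1],[0.002,-0.0378,0,0,0,-0.4,1]]'; python3 go.py 0.95 92 22 72
```

```text
clock: 4.25
eef_pos: [534.5, 38.4, 71.6]
tcp_rot: [3.14, 0.001, 2.059]
contact_force: [2.1, 0.3, 0.6]
opening: 0.002
grasp_force: 1.2
[535.5  36.3  72. ] 2.058592653589793
shift m [-0.0023 -0.0001 -0.0004] turn [0.002 0.001 0.001]
```

Contact of about 2 N, as expected. Continuing the arc.

```bash
python3 -m crank '[[0.001,-0.0074,0,0,0,-0.08,1],[0.002,-0.015,0,0,0,-0.16,1],[0.002,-0.0226,0,0,0,-0.24,1],[0.002,-0.0302,0,0,0,-0.32,1],[0.001,-0.0378,0,0,0,-0.4,1]]'; python3 go.py 0.55 92 22 72
```

```text
clock: 4.75
eef_pos: [500.4, 21.7, 71.5]
tcp_rot: [3.14, 0.001, 2.459]
contact_force: [2.5, 0.8, 0.4]
opening: 0.004
grasp_force: 1.2
[501.7  19.9  72. ] 2.4585926535897933
shift m [-0.0021 -0.0006 -0.0005] turn [0.001 0.001 0.001]
```

```bash
python3 -m crank '[[0,-0.0074,0,0,0,-0.08,1],[0.001,-0.015,0,0,0,-0.16,1],[0.001,-0.0226,0,0,0,-0.24,1],[0.001,-0.0302,0,0,0,-0.32,1],[0,-0.0378,0,0,0,-0.4,1]]'; python3 go.py 0.15 92 22 72;  python3 go.py -0.115 92 22 72
python3 - <<'E'
from rig import r,cams
import cv2
for n in("wrist","top"):
    w=cams.grab_frame(n)["image"][:,:,::-1]
    if n=="top": w=cv2.resize(w[130:260,230:370],(560,520),interpolation=cv2.INTER_CUBIC)
    cv2.imwrite(f"pics/{n}2.png",w if n=="top" else cv2.resize(w,(768,576)))
E
```

```text
clock: 5.25
eef_pos: [476.0, -7.6, 71.4]
tcp_rot: [3.141, 0.0, 2.859]
contact_force: [0.9, 3.2, 0.2]
opening: -0.0
grasp_force: 1.4
[477.   -8.4  72. ] 2.858592653589793
shift m [-0.0012 -0.0005 -0.0006] turn [0. 0. 0.]
[467.6 -31.6  72. ] 3.1235926535897933
shift m [ 0.0014 -0.0254 -0.0006] turn [ 0.     0.    -0.265]
```

View pics/wrist2.png

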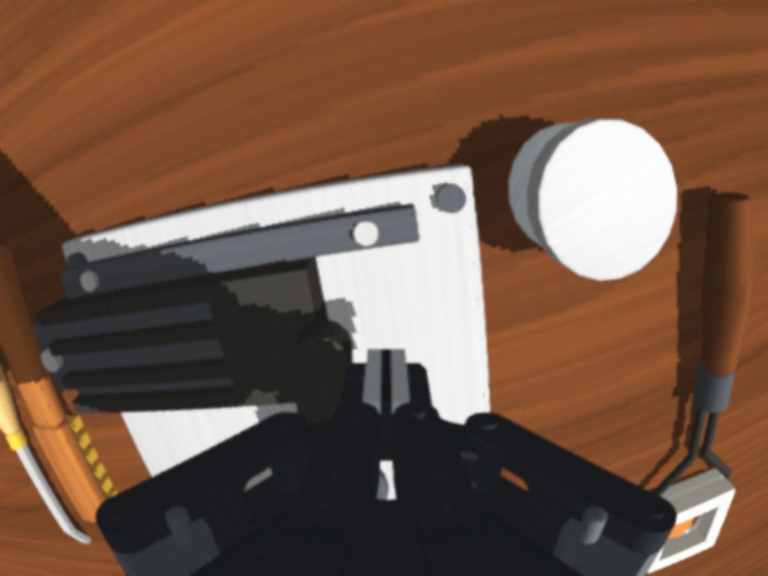

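The nose at (325,340) is just reaching the mould's end at (308,262). The grooves start at about (212,303), (222,345) and (232,385). Measuring the land from here.

Run:
```python
from rig import cams
from h import *
from go import O,M
w=cams.grab_frame("wrist")
for n,(u,v,z) in dict(endtop=(307,262,40),endbot=(317,258,16),g1=(210,303,40),g2=(221,343,40),g3=(232,384,40),corner=(471,167,16)).items():
    q=at(w,u/1.5,v/1.5,z,True); print(n,q,((q[:2]-O)@M).round(1))
```

```text
endtop [433.  -26.2  40. ] [-83.9  32.1]
endbot [437.6 -27.6  16. ] [-79.1  31.3]
g1 [437.3 -69.5  40. ] [-73.9 -10.3]
g2 [454.6 -72.2  40. ] [-56.4 -10.7]
g3 [473.6 -75.8  40. ] [-37.1 -11.7]
corner [418.8  43.8  16. ] [-107.2   99.6]
```

```bash
python3 -m crank '[[0.0005,-0.0046,0,0,0,-0.05,1],[0.001,-0.0093,0,0,0,-0.1,1],[0.0015,-0.014,0,0,0,-0.15,1],[0.0015,-0.0187,0,0,0,-0.2,1],[0.0015,-0.0234,0,0,0,-0.25,1]]'; python3 go.py -0.10 92 22 72
```

```text
clock: 5.9
eef_pos: [467.2, -29.3, 71.0]
tcp_rot: [3.141, -0.002, 3.105]
contact_force: [-1.4, 2.7, 2.6]
opening: -0.001
grasp_force: 1.5
[467.9 -30.2  72. ] 3.108592653589793
shift m [-0.0008 -0.0009 -0.001 ] turn [ 0.    -0.002 -0.003]
```

```bash
python3 -m crank '[[0,0.01,0,0,0,0,1],[0,0.02,0,0,0,0,1],[0,0.04,0,0,0,0,1],[0,0.04,-0.04,0,0,0,1],[0,0.04,-0.08,0,0,0,1]]'
python3 - <<'E'
from rig import r,cams
import cv2
w=cams.grab_frame("wrist")["image"][:,:,::-1]
cv2.imwrite("pics/wrist3.png",cv2.resize(w,(768,576)))
E
```

```text
clock: 6.4
eef_pos: [468.5, 11.9, 151.3]
tcp_rot: [-3.141, -0.003, 3.105]
contact_force: [0.5, -0.9, 0.0]
opening: -0.004
grasp_force: 0.0
```

View pics/wrist3.png

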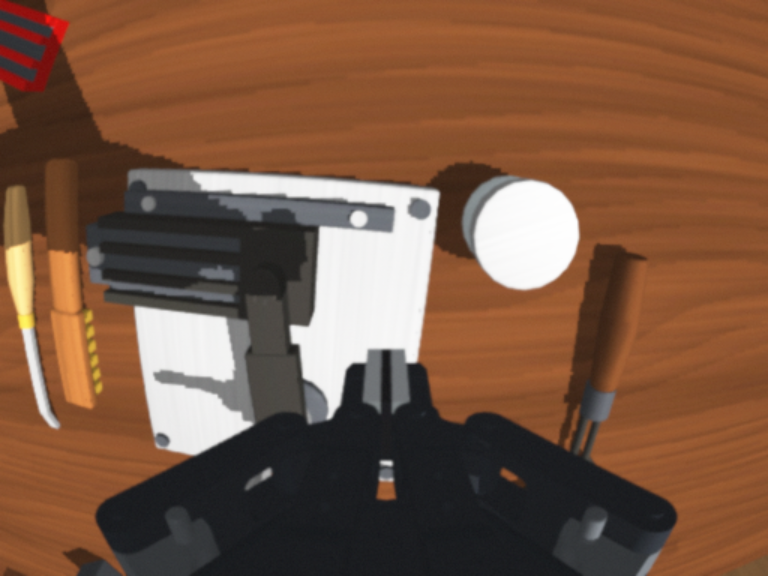

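The nose is over the land, with its tip near (265,266) and its sides at about (248,300) and (286,300). The mould's end is to the right, at (317,228)–(308,325). Quantifying this.

Run:
```python
from rig import cams
from h import *
from go import O,M,strap
w=cams.grab_frame("wrist")
for n,(u,v,z) in dict(tip=(265,265,63),L=(248,300,63),Rr=(286,300,63),bL=(247,350,63),bR=(300,348,63),endtop=(309,232,40),g=(243,240,40),corner=(439,190,16)).items():
    q=at(w,u/1.5,v/1.5,z,True); print(n,q,((q[:2]-O)@M).round(1))
for s in(-.05,-.1,-.15): print(s,[1.5*pix(w,[*strap(s,k,0),63],True) for k in(112,100,64)])
```

```text
tip [453.  -51.6  63. ] [-60.7   9.5]
L [472.2 -63.7  63. ] [-40.1   0.1]
Rr [472.8 -42.3  63. ] [-42.3  21.4]
bL [502.4 -69.1  63. ] [-9.4 -1.3]
bR [501.4 -37.8  63. ] [-14.6  29.6]
endtop [441.5 -30.9  40. ] [-74.8  28.5]
g [443.9 -70.1  40. ] [-67.3 -10. ]
corner [423.7  44.4  16. ] [-102.5  100.8]
-0.05 [array([274.2 , 254.25]), array([274.8 , 276.45]), array([277.5 , 338.55])]
-0.1 [array([263.85, 254.25]), array([265.65, 276.3 ]), array([271.95, 338.25])]
-0.15 [array([253.65, 254.7 ]), array([256.65, 276.6 ]), array([266.4 , 338.25])]
```

Nose centre is at y≈9 on a land running from -10 to 30, so it's good. Next the lever: move to its nose side at a height of ~90 mm out, with the fingers still shut.

```bash
cat > lev.py <<'E'
# python3 lev.py t z : tool shift to TCP at t mm along tail from post axis, height z, yaw kept on the lever's plane
import sys
from go import *
t,z=map(float,sys.argv[1:3]); s=-0.105
p=[*strap(s,-t,0),z]; print(np.round(p,1)); to(p,Y-s+np.pi)
E
python3 lev.py -42 187
python3 - <<'E'
import numpy as np
P=[]
for a in np.arange(0,1.56,.1):
    t=92*np.sin(a)-4.5*np.cos(a)-11; z=76+92*np.cos(a)+4.5*np.sin(a)+19
    print(round(a,2),round(t,1),round(z,1))
E
```

```text
[517.2 -54.1 187. ]
shift m [-0.0473 -0.0641 -0.0311] turn [ 0.     0.008 -0.009]
0.0 -15.5 187.0
0.1 -6.3 187.0
0.2 2.9 186.1
0.3 11.9 184.2
0.4 20.7 181.5
0.5 29.2 177.9
0.6 37.2 173.5
0.7 44.8 168.3
0.8 51.9 162.3
0.9 58.3 155.7
1.0 64.0 148.5
1.1 68.9 140.7
1.2 73.1 132.5
1.3 76.4 123.9
1.4 78.9 115.1
1.5 80.5 106.0
```

```bash
python3 -m crank '[[0,0,-0.031,0,0,0,1],[-0.012,-0.016,-0.031,0,0.004,0,1],[-0.024,-0.032,-0.031,0,0.008,0,1],[-0.036,-0.048,-0.031,0,0.008,-0.009,1],[-0.047,-0.064,-0.031,0,0.008,-0.009,1]]'; python3 -m crank '[[0,0,0,0,0,0,1]]';python3 lev.py -15 187;python3 - <<'E'
from rig import r,cams
import cv2
a=cams.grab_frame("wrist")["image"][:,:,::-1];b=cams.grab_frame("scene")["image"][:,:,::-1]
b=cv2.resize(b[120:270,160:310],(400,400),interpolation=cv2.INTER_CUBIC); a=cv2.resize(a[190:384,160:354],(400,400))
cv2.imwrite("pics/both4.png",cv2.hconcat([a,b]))
E
```

```text
clock: 7.0
eef_pos: [514.6, -55.1, 181.8]
tcp_rot: [3.142, -0.008, 3.114]
contact_force: [-0.1, 0.2, -0.8]
opening: -0.003
grasp_force: 0.0
clock: 7.1
eef_pos: [515.3, -56.2, 181.9]
tcp_rot: [-3.141, -0.007, 3.113]
contact_force: [-0.3, -0.2, -0.3]
opening: 0.0
grasp_force: 0.0
[544.2 -54.8 187. ]
shift m [-0.0287  0.0022 -0.0053] turn [-0.    -0.007 -0.001]
```

View pics/both4.png

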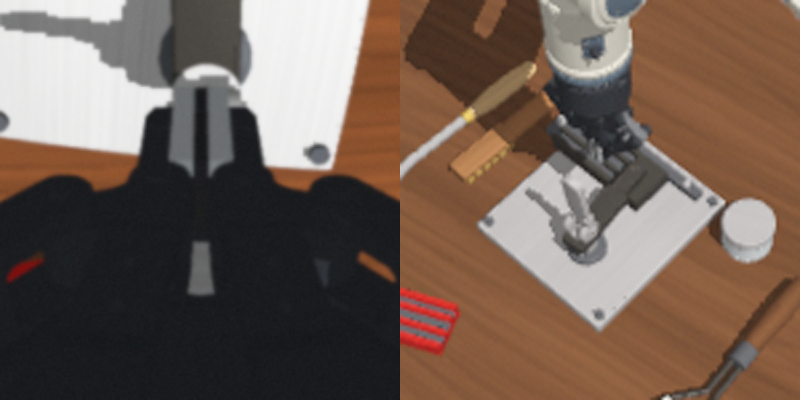

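Left half (wrist): fingers at (200,120), in line with the strap at (205,40). Right half (scene): the lever is up and behind the fingers. Now pushing.

```bash
python3 -m crank '[[-0.008,0,0,0,-0.003,0,1],[-0.016,0,0,0,-0.006,0,1],[-0.024,0,0,0,-0.006,0,1],[-0.03,0.001,0,0,-0.006,0,1],[-0.036,0.001,0,0,-0.006,0,1]]';python3 lev.py 2 186
```

```text
clock: 7.7
eef_pos: [550.6, -55.0, 181.9]
tcp_rot: [3.142, -0.002, 3.115]
contact_force: [-0.8, 0.4, -0.1]
opening: -0.003
grasp_force: 0.0
[561.2 -55.3 186. ]
shift m [-0.0105  0.     -0.0041] turn [ 0.    -0.002  0.001]
```

```bash
python3 -m crank '[[-0.004,0,0,0,0,0,1],[-0.008,0,0,0,0,0,1],[-0.012,0,0,0,0,0,1],[-0.016,0,0,0,0,0,1],[-0.02,0,0,0,0,0,1]]';python3 lev.py 20 181
```

```text
clock: 8.2
eef_pos: [568.6, -55.7, 180.9]
tcp_rot: [3.141, -0.006, 3.115]
contact_force: [-5.1, 0.3, -1.3]
opening: -0.003
grasp_force: 2.3
[579.1 -55.8 181. ]
shift m [-0.0105  0.0002 -0.0001] turn [ 0.    -0.006  0.001]
```

Contact at ~5 N with the lever at ≈0.29 rad. Computing the arc.

Run:
```python
import numpy as np
f=lambda a:np.array([88*np.sin(a)-4.5*np.cos(a),88*np.cos(a)+4.5*np.sin(a)])
for a0 in (.29,.69,1.09):
    print(a0,[(-(f(a0+.08*k)-f(a0))/1000).round(4).tolist() for k in range(1,6)])
```

```text
0.29 [[-0.0068, 0.0019], [-0.0134, 0.0044], [-0.0198, 0.0074], [-0.0259, 0.0109], [-0.0317, 0.0149]]
0.69 [[-0.0055, 0.0044], [-0.0106, 0.0093], [-0.0153, 0.0145], [-0.0196, 0.0201], [-0.0234, 0.026]]
1.09 [[-0.0033, 0.0062], [-0.0061, 0.0127], [-0.0084, 0.0193], [-0.0102, 0.0262], [-0.0114, 0.0331]]
```

```bash
python3 -m crank '[[-0.0068,0,0.0019,0,0,0,1],[-0.0134,0,0.0044,0,0,0,1],[-0.0198,0,0.0074,0,0,0,1],[-0.026,0,0.011,0,0,0,1],[-0.032,0,0.015,0,0,0,1]]';python3 lev.py 41.5 166
```

```text
clock: 8.7
eef_pos: [601.6, -56.8, 166.3]
tcp_rot: [3.142, -0.004, 3.115]
contact_force: [-5.0, 0.7, -0.1]
opening: 0.002
grasp_force: 2.3
[600.6 -56.4 166. ]
shift m [0.0009 0.0003 0.0003] turn [ 0.    -0.004  0.001]
```

```bash
python3 -m crank '[[-0.0055,0,0.0044,0,0,0,1],[-0.0106,0,0.0093,0,0,0,1],[-0.0153,0,0.0145,0,0,0,1],[-0.0196,0,0.02,0,0,0,1],[-0.0234,0,0.026,0,0,0,1]]';python3 lev.py 65 139.7
```

```text
clock: 9.2
eef_pos: [625.8, -57.5, 140.5]
tcp_rot: [-3.141, -0.001, 3.115]
contact_force: [-4.7, -1.4, 2.7]
opening: 0.0
grasp_force: 2.4
[624.1 -57.1 139.7]
shift m [0.0017 0.0003 0.0008] turn [-0.    -0.001  0.001]
```

```bash
python3 -m crank '[[-0.003,0,0.006,0,0,0,1],[-0.005,0,0.0125,0,0,0,1],[-0.007,0,0.019,0,0,0,1],[-0.0085,0,0.025,0,0,0,1],[-0.009,0,0.03,0,0,0,1]]';python3 lev.py 75 106
```

```text
clock: 9.7
eef_pos: [636.9, -57.8, 111.4]
tcp_rot: [-3.141, 0.004, 3.115]
contact_force: [2.7, -1.6, 5.5]
opening: 0.0
grasp_force: 2.7
[634.1 -57.3 106. ]
shift m [0.0028 0.0004 0.0054] turn [-0.     0.004  0.001]
```

```bash
python3 -m crank '[[0,0,0.002,0,0,0,1],[0,0,0.0035,0,0,0,1],[0,0,0.005,0,0,0,1]]';python3 -m crank '[[0,0,0.001,0,0,0,1],[0,0,0.001,0,0,0,1]]'
```

```text
clock: 10.0
eef_pos: [637.2, -57.7, 106.8]
tcp_rot: [-3.141, 0.004, 3.115]
contact_force: [3.1, -1.1, 5.9]
opening: -0.001
grasp_force: 2.7
clock: 10.2
eef_pos: [637.1, -57.7, 105.7]
tcp_rot: [-3.141, 0.004, 3.115]
contact_force: [2.4, -0.8, 5.3]
opening: 0.003
grasp_force: 2.1
```

Not at the stop yet (force is still ~6 N). Continuing in 1 mm steps until it rises.

```bash
for i in 1 2; do python3 -m crank '[[0,0,0.001,0,0,0,1],[0,0,0.001,0,0,0,1]]' | grep -E "eef|contact"; done
```

```text
eef_pos: [637.2, -57.7, 105.0]
contact_force: [2.9, -0.8, 5.7]
eef_pos: [637.3, -57.7, 104.7]
contact_force: [0.8, -1.9, 12.7]
```

```bash
python3 -m crank '[[0,0,0.001,0,0,0,1],[0,0,0.001,0,0,0,1]]' | grep -E "eef|contact"
```

```text
eef_pos: [637.5, -57.7, 104.4]
contact_force: [-0.4, -1.1, 18.3]
```

Hard stop reached: the force climbs and the motion stalls. Lifting off and looking.

```bash
python3 -m crank '[[0,0,-0.015,0,0,0,1],[0,0,-0.05,0,0,0,1],[0,0,-0.09,0,0,0,1],[0,0,-0.13,0,0,0,1],[0.04,0,-0.15,0,0,0,1]]'; python3 -m crank '[[0.045,0,0,0,0,0,1],[0.09,0,0,0,0,0,1],[0.13,0.03,0,0,0,0,1],[0.17,0.06,0,0,0,0,1],[0.2,0.09,0,0,0,0,1]]'|grep -E "eef|force";python3 - <<'E'
from rig import r,cams
import cv2
a=cams.grab_frame("wrist")["image"][:,:,::-1];b=cams.grab_frame("scene")["image"][:,:,::-1]
b=cv2.resize(b[120:270,160:310],(400,400),interpolation=cv2.INTER_CUBIC); a=cv2.resize(a,(533,400))[:,:400]
cv2.imwrite("pics/both5.png",cv2.hconcat([a,b]))
E
```

```text
clock: 11.3
eef_pos: [599.4, -56.5, 255.9]
tcp_rot: [-3.141, 0.007, 3.115]
contact_force: [1.2, -0.1, 1.3]
opening: 0.001
grasp_force: 0.0
eef_pos: [394.8, 39.5, 252.2]
contact_force: [0.6, 1.2, -0.9]
grasp_force: 0.0
```

View pics/both5.png

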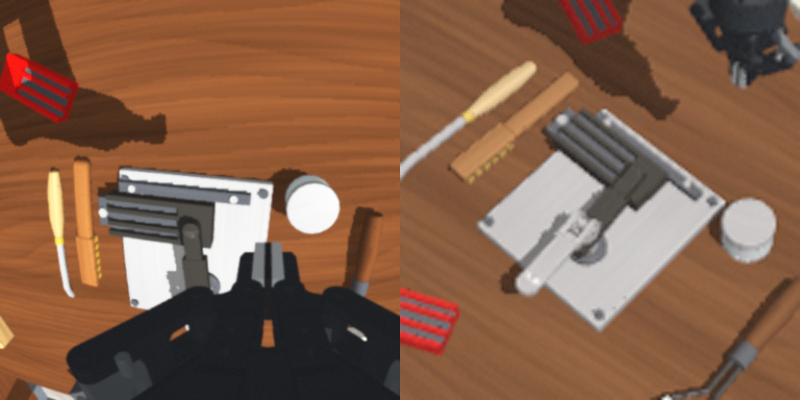

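The lever is down and the nose is on the land between the grooves and the mould's end. One last check from straight above.

Run:
```python
from rig import cams
from h import *
from go import O,M,strap
import cv2
f=cams.grab_frame("top")
a=cv2.resize(f["image"][145:255,245:355,::-1],(550,550),interpolation=cv2.INTER_CUBIC)
for n,P in dict(nose=[*strap(-.1,100,0),58],lever=[*strap(-.1,-110,0),88]).items(): print(n,(pix(f,P)-[245,145])*5+2)
cv2.imwrite("pics/top6.png",a)
```

```text
nose [248. 359.]
lever [263.  -48.5]
```

View pics/top6.png

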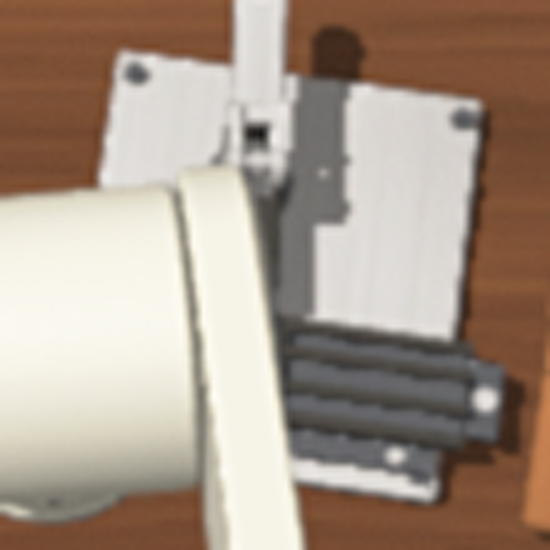

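The arm hides the nose here, but the lever's line at (263, 0–100) matches swivel -0.10. The mould and stop are where they were, with the end still at (470,345)–(460,447). Handing in.

```bash
python3 -c "
from rig import sign_off
print(sign_off())"
```

```text
the job is handed in; nothing more can be done
None
```

I swung the strap round to about -0.1 rad so its nose sits over the mould's smooth land, then pushed the cam lever down to its hard stop. The last pictures show the mould unmoved, and I handed the job in with the robot clear of everything.

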